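Bring the overhead demonstration camera over the circuit board

TASK

Draw the rail-hung camera out of its parking clip by the rubber hand grip of its draw rod and bring it over the middle of the green circuit board. Take the swing out of it so that it hangs still over the big chip, keep it still there for four seconds while the picture is taken, then let go of the grip and leave it hanging still over the chip. Never touch the camera or its stem, do not let it swing out near its stops, and leave the other things on the bench alone.

Things in the scene. Friction and masses are not known exactly. Their poses are not given: they have to be found in the camera images.
- camera: Grey camera head, 75 mm cube, white ring lamp of 116 mm diameter below, on an aluminium stem 24 mm thick; nominal 0.85 kg, mostly in the head. It hangs on a free hinge 710 mm above its lens and swings along the rail only. Origin: centre of the lens, 240 mm above the bench when plumb; z up along the stem. The lens path lies 190 mm beyond the grip, straight across the rail.
- draw_rod: Steel rod hanging from the rail trolley on the robot's side of the camera, with a level black rubber hand grip (red end), 26 mm thick, pointing to the robot. Origin: on the grip's axis where it is taken, 310 mm above the bench; x across the rail, away from the robot, y along it. The grip runs from x = -63 to +70 mm; the upright rod, 14 mm thick, is at x = +100 mm. Slides along the rail only.
- bench_rail: Frame of two uprights and a slim level rail 1 m above the bench. Origin on the bench under the rail's middle; y along the rail, towards the parking clip. The trolley runs from the parked place 720 mm along -y; its hinge stays level with the draw rod's origin along y: camera plumb = lens and draw_rod origin have the same y here. Rod and trolley 0.68 kg; rolling friction 0.4 N plus 1.5 N per m/s.
- park_clip (a point): Spot on the bench straight below the spring clip (two orange rollers on a steel post, 500 mm up) that holds the parked camera's stem. It opens along the rail and lets go with a jerk at about 1.3 N, when the trolley has been drawn 40 to 100 mm and the stem leans 0.1 to 0.2 rad. The camera then swings: period 1.62 s (equivalent pendulum 0.65 m), dying out over some 30 s; stops at 0.40 rad.
- board_chip (a point): Middle of the top of the big black chip (36 mm square) at the centre of the green circuit board (160 x 100 mm, 18 mm high on standoffs, fixed), lying under the camera's path, at most 6 mm to the side of it; 22 mm above the bench.
- pocket_meter: Yellow pocket multimeter lying on the bench, 150 x 78 x 38 mm; origin: centre of its underside. Leave alone.
- parts_tray: Blue divided parts tray, 110 x 170 x 35 mm; origin: centre of its underside. Leave alone.
- solder_reel: Orange reel, 60 mm diameter, 50 mm high, standing; origin: centre of its underside. Leave alone.
- flux_jar: Amber jar with a red cap, 44 mm diameter, 60 mm high; origin: centre of its underside. Leave alone.
- screwdriver: Red-handled screwdriver, 190 mm long, lying on the bench. Leave alone.
Things that resemble listed ones, but are neither listed nor needed, are in the scene too. Leave any brown or orange look-alike of the part that bears board_chip alone.

How it is judged:
By the outcome, as a careful person would: the job done as asked, in the order asked, and still so for the second after the job is handed in, with the robot touching nothing.
It also fails if it takes over 45 s, if anything falls off the work surface, if the arm or the gripper's body presses on something with over 40 N, if the wrist force passes 120 N, or if a joint passes its speed limit or range.

ROBOT

A 7-joint arm with a two-finger parallel gripper is mounted at the origin on the work surface. World frame = base frame: x ahead of the robot, y to its left, z up, the work surface at z = 0. Lengths are in m, angles in rad, forces in N, time in s.
With the tool pointing down it reaches from about 0.425 to 0.925 m from the base axis. Payload 6.8 kg.
Tool frame: the origin (TCP) lies at the very end of the fingers, on their centre line; the grasp point (between the pads) lies 19 mm behind it (ctrl.hold_point_z is the distance from the TCP to the grasp point, in m); z points along the fingers, y is the line along which they close (so a half turn about z gives the same grasp; the last joint's range is limited). The gripper opens to 85 mm and grips with 20 to 120 N. Pads are 22 mm wide; open, the fingers measure 114 mm over their backs; the gripper's body (76 mm by 85 mm) begins 54 mm behind the grasp point. The pads swing forward as they close: fully open they stand 13 mm farther back than shut.
Start: joints at [-1.367, 0.477, 0.022, 1.555, -0.011, 1.109, -0.083], TCP at [0.207, 0.642, 0.231] pointing down, gripper open.
Joint ranges: [-2.96, 2.96], [-0.34, 2.1], [-1.41, 1.46], [0.24, 2.44], [-1.37, 4.51], [0.17, 1.92], [-2.96, 2.96]. Speed limits (rad/s): [2.39, 2.39, 3.14, 3.14, 3.14, 3.14, 3.14].

INTERFACE

Orientations are given as a unit quaternion [x, y, z, w].
In Python, from station import ctrl, snapshot, spotter gives the robot as it stands.
- The arm moves only by the tool servo_tool, never from a script. Its argument "plan" is a list of rows, each an object of numbers: "x", "y", "z": the shift along the tool's x, y, z as a fraction of full scale; "wx", "wy", "wz": the turn, a rotation vector about the tool's x, y, z as a fraction of full scale. A call has 1 to 20 rows; each row shifts and turns the commanded pose from where the row before left it, along the tool's axes as they then stand; what a row does not reach is not made up. Full scale, the value 1, is 0.12 m for a shift and 4 degrees for a turn. A row lasts 1/12 s, in which the tool goes at most 41.7 mm and 7.16 degrees, less where a joint would pass 70% of its speed; a pose out of reach is approached as far as the arm can. A call with a number of a shift or a turn outside -1 to 1 is refused whole. A call with a gripper value outside its range is refused whole. "hand" is the opening, from 0 (shut) to 1 (fully open), set as the call begins (left out, the last holds). The fingers move at their own pace and stop on an object; "grip_force" is the grip in N (left out, the last holds). Time passes only in rows, so rows that do not move let the fingers close. It gives the time, the measured TCP pose, the force, the opening and the grip force at its end, in the units of the state.
- ctrl.state(): the state, without advancing time (a new reading comes with each control period).
- snapshot(name): name is "scene" or "top"; returns a dict with "pixels" (420x560x3 uint8, red, green, blue), "mtx" (3x3 intrinsics, pixels), "R" (3x3) and "t" (3): a world point X has camera coordinates R X + t. Camera axes: x right, y down, z forward; pixel columns grow to the right and rows downward; lengths in m; the calibration is good to about 2 mm. A picture is of the moment at which its call begins. There is no depth.
- ctrl.job_done(): hands the job in; it is judged then, once.
Trained networks look in the newest picture that a camera, given by its name, has taken for a name from the list of things; names that differ only in an ending like _2 or _b are one class to them, and where a whole thing is asked for, a point or a joint stands for the part that bears it (a point fixed in the world has none). Each returns a list of dicts, best first, with "conf" (0 to 1); they miss things now and then, are a little off and sometimes report something else, mostly with a low value. They report only what shows in the picture. A call takes as long as a camera call. They do not tell look-alikes from the thing itself.
- spotter.boxes_of(target, camera): "centre" ([row, column] in pixels, amid what is visible of it).
- spotter.outline_of(target, camera): "pixels" (420x560 bool, what is visible of it) and "centre" ([row, column] in pixels, amid what is visible of it).
- spotter.landmark_of(target, camera): "centre" ([row, column] in pixels: a listed point, or the origin of a listed thing).
The state is a dict: "time": time; "joints": joint angles; "joint_vel": joint speeds; "effort": joint torques, N m; "tcp_pos": TCP position; "eef_rot": TCP orientation; "force": force on the tool from outside, world axes, zero at the start; "torque": the same for the moment, N m; "opening": finger opening in m; "finger_force": force on a finger pad.
Only numpy, scipy, OpenCV 4.12 (cv2) and the standard library are available. Lean on these libraries where they do the work, as an engineer would, in place of code of your own. Each camera call takes 0.05 s, during which the arm holds its last target. There are 200 camera calls.

## Working session

There is one attempt and no reset: what is moved stays moved. The work goes in short steps, Python scripts to look and compute and a tool call to move; the robot and the scene stay as the last step left them, time stands still between calls to the robot, and variables do not carry over. Pictures are saved under pics/ and viewed, at most 10 in all, crops included, and the job is handed in when it is done.

Besides the shell and the picture viewer there is one more tool, called after ">>>" as name(argument=value, ...) on one line, values as JSON. servo_tool: Moves the arm, as the interface text tells. Its arguments: {"type":"object","properties":{"plan":{"type":"array","items":{"type":"object","properties":{"x":{"type":"number","minimum":-1,"maximum":1},"y":{"type":"number","minimum":-1,"maximum":1},"z":{"type":"number","minimum":-1,"maximum":1},"wx":{"type":"number","minimum":-1,"maximum":1},"wy":{"type":"number","minimum":-1,"maximum":1},"wz":{"type":"number","minimum":-1,"maximum":1}}}},"hand":{"type":"number"},"grip_force":{"type":"number"}},"required":["plan"]}

```bash
ls; mkdir -p pics
cat > h.py <<'E'
import numpy as np, cv2
from station import ctrl, snapshot, spotter
def ray(s,rc):
    d=np.linalg.inv(s["mtx"])@np.array([rc[1],rc[0],1.]); R=np.array(s["R"]);t=np.array(s["t"])
    return -R.T@t, R.T@d
def at_z(s,rc,z):
    o,d=ray(s,rc); return o+d*(z-o[2])/d[2]
def tri(s1,rc1,s2,rc2):
    o1,d1=ray(s1,rc1);o2,d2=ray(s2,rc2)
    d1=d1/np.linalg.norm(d1);d2=d2/np.linalg.norm(d2)
    a=np.linalg.lstsq(np.c_[d1,-d2],o2-o1,rcond=None)[0]
    p,q=o1+d1*a[0],o2+d2*a[1]
    return (p+q)/2,np.linalg.norm(p-q)
def px(s,X):
    c=np.array(s["R"])@np.array(X)+np.array(s["t"]); u=np.array(s["mtx"])@c; return (u[1]/u[2],u[0]/u[2])
E
python3 - <<'E'
from h import *
S={}
for n in("scene","top"):
    S[n]=snapshot(n); cv2.imwrite(f"pics/{n}0.png",cv2.cvtColor(S[n]["pixels"],cv2.COLOR_RGB2BGR))
    print(n,"cam at",-np.array(S[n]["R"]).T@S[n]["t"])
    for k,z in(("camera",.24),("draw_rod",.31),("park_clip",0),("board_chip",.022),("bench_rail",0)):
        for r in spotter.landmark_of(k,n)[:3]:
            print(k,np.round(r["centre"],1),round(r["conf"],2),np.round(at_z(S[n],r["centre"],z),3))
s=ctrl.state();print(s["time"],s["tcp_pos"],s["eef_rot"],s["opening"],ctrl.hold_point_z)
E
```

```text
pics
scene cam at [1.50999483 0.22299268 1.26931337]
camera [269.6 433.3] 0.68 [0.68  0.332 0.24 ]
draw_rod [196.  451.4] 0.62 [0.488 0.342 0.31 ]
park_clip [323.3 414.3] 0.94 [0.686 0.328 0.   ]
park_clip [199.9 451.6] 0.7 [0.176 0.383 0.   ]
board_chip [195.2 153.8] 0.97 [ 0.468 -0.577  0.022]
board_chip [284.5 294.9] 0.74 [ 0.675 -0.018  0.022]
board_chip [263.6 224.5] 0.66 [ 0.665 -0.24   0.022]
top cam at [ 0.36849439 -0.08841463  1.49431501]
camera [143.1 127.3] 0.83 [0.693 0.33  0.24 ]
draw_rod [214.2 107.8] 0.83 [0.495 0.344 0.31 ]
park_clip [164.  151.6] 0.76 [0.689 0.33  0.   ]
board_chip [174.9 337.9] 0.95 [ 0.658 -0.251  0.022]
board_chip [239.7 445. ] 0.88 [ 0.463 -0.576  0.022]
board_chip [166.5 262.3] 0.86 [ 0.681 -0.018  0.022]
0.6 [0.20702837 0.64245116 0.23130681] [ 1.55245059e-01  9.87875990e-01 -9.93069897e-06 -1.35454084e-05] 0.08520334796429929 0.0187
```

View pics/scene0.png

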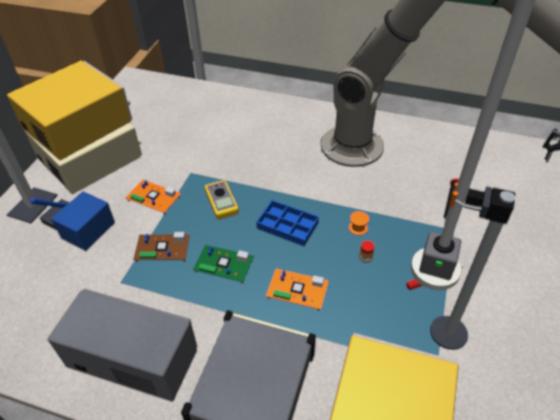

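View pics/top0.png

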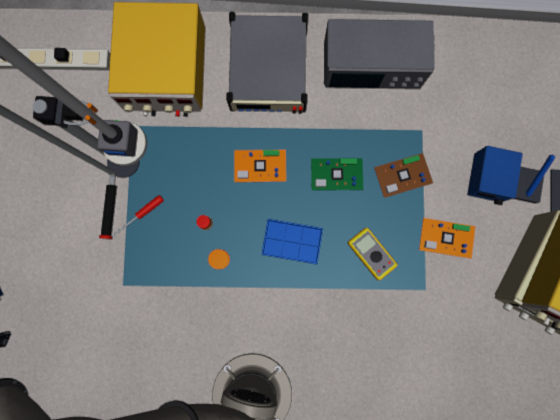

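The scene view shows the camera parked at the right, near (260,435), with the green board at (263,224) between brown and orange look-alikes. The top view shows the grip from (237,105, red end) to (185,113) and the green chip at (175,338). Next I measure the rail direction, the grip and the chip more precisely.

Run:
```python
from h import *
S={n:snapshot(n) for n in("scene","top")}
def best(f,k,n,near):
    r=[x for x in f(k,n) if np.hypot(*(np.array(x["centre"])-near))<25]
    return r[0] if r else None
near={"scene":{"camera":(269,433),"draw_rod":(196,451),"board_chip":(263,224),"park_clip":(323,414)},
      "top":{"camera":(143,127),"draw_rod":(214,108),"board_chip":(175,338),"park_clip":(164,152)}}
for k in near["top"]:
    a,b=[best(spotter.landmark_of,k,n,near[n][k]) for n in("scene","top")]
    if a and b:
        p,e=tri(S["scene"],a["centre"],S["top"],b["centre"]);print(k,a["centre"],b["centre"],"tri",p.round(4),"err",e.round(4))
# colour-based
for n in S:
    im=S[n]["pixels"].astype(int);hsv=cv2.cvtColor(S[n]["pixels"],cv2.COLOR_RGB2HSV)
    r,c=near[n]["board_chip"]
    m=((hsv[...,0]>45)&(hsv[...,0]<75)&(hsv[...,1]>130)).astype(np.uint8); w=np.zeros_like(m);w[r-30:r+30,c-40:c+40]=1
    pts=np.argwhere(m*w)[:,::-1].astype(np.float32); q=cv2.minAreaRect(pts);print(n,"board rect",q,at_z(S[n],q[0][::-1],.018).round(4))
    k=(im.max(2)<70).astype(np.uint8)*0; k[r-10:r+10,c-10:c+10]=(im.max(2)<60)[r-10:r+10,c-10:c+10]
    cc=np.argwhere(k).mean(0);print(n,"chip",cc,k.sum(),at_z(S[n],cc,.022).round(4))
s=S["top"];im=s["pixels"].astype(int)
m=np.zeros(im.shape[:2],np.uint8);m[180:245,95:122]=((im.max(2)<50)|((im[...,0]>110)&(im[...,1]<60)))[180:245,95:122]
nl,lab,st,ce=cv2.connectedComponentsWithStats(m);i=1+st[1:,4].argmax();q=cv2.minAreaRect(np.argwhere(lab==i)[:,::-1].astype(np.float32));print(q,st[i])
b=cv2.boxPoints(q);b=b[b[:,1].argsort()];e0=b[:2].mean(0);e1=b[2:].mean(0)
for e in(e0,e1):print("grip end",e,at_z(s,e[::-1],.31).round(4))
b=cv2.imwrite("pics/crop.png",cv2.resize(cv2.cvtColor(np.hstack([s["pixels"][80:260,20:180],S["scene"]["pixels"][150:330,390:550]]),cv2.COLOR_RGB2BGR),None,fx=2.5,fy=2.5,interpolation=cv2.INTER_CUBIC))
```

```text
draw_rod [194.1, 452.9] [211.1, 108.5] tri [0.5006 0.3397 0.328 ] err 0.006
board_chip [263.9, 220.5] [173.1, 335.3] tri [ 0.6658 -0.2483  0.0175] err 0.0097
park_clip [324.0, 414.2] [166.1, 151.8] tri [ 0.6836  0.33   -0.0072] err 0.0024
scene board rect ((222.95089721679688, 262.71612548828125), (53.05609130859375, 26.151290893554688), 12.804265975952148) [ 0.6608 -0.2476  0.018 ]
scene chip [264.61538462 223.46153846] 13 [ 0.6697 -0.2419  0.022 ]
top board rect ((337.0, 174.0), (30.0, 50.0), 90.0) [ 0.6614 -0.2488  0.018 ]
top chip [173.45833333 336.40277778] 72 [ 0.6623 -0.2466  0.022 ]
((108.24114227294922, 211.23805236816406), (10.985214233398438, 53.60027313232422), 8.47114372253418) [ 99 185  17  54 515]
grip end [112.1891 184.7303] [0.5687 0.3379 0.31  ]
grip end [104.29318 237.7458 ] [0.4377 0.3495 0.31  ]
```

View pics/crop.png

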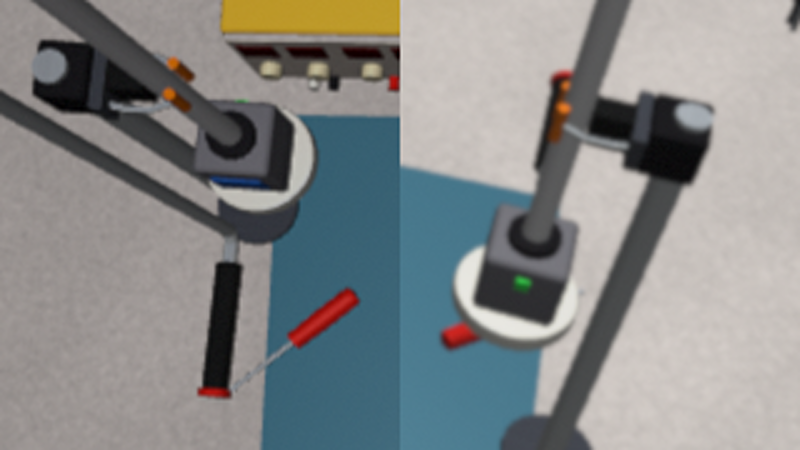

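>>> servo_tool(plan=[{"z":-0.26,"wz":-0.93},{"z":-0.26,"wz":-0.93},{"z":-0.26,"wz":-0.93},{"z":-0.26,"wz":-0.93},{"z":-0.26},{"z":-0.26},{"x":-0.184,"y":-0.168},{"x":-0.184,"y":-0.168},{"x":-0.184,"y":-0.168},{"x":-0.184,"y":-0.168},{"x":-0.184,"y":-0.168},{"x":-0.184,"y":-0.168},{"x":-0.184,"y":-0.168},{"x":-0.184,"y":-0.168},{"x":-0.184,"y":-0.168},{"x":-0.184,"y":-0.168},{"x":-0.184,"y":-0.168},{"x":-0.184,"y":-0.168},{"x":-0.184,"y":-0.168},{"x":-0.184,"y":-0.168}], hand=1, grip_force=40)

```text
schema error: expected keys x, y, z, wx, wy, wz
```

Run:
```python
from h import *
s=ctrl.state();print(s["time"],s["tcp_pos"],s["eef_rot"],s["force"],s["joint_vel"])
S=snapshot("top");S2=snapshot("scene")
cv2.imwrite("pics/a.png",cv2.resize(cv2.cvtColor(np.hstack([S["pixels"][100:300,40:200],S2["pixels"][100:300,380:540]]),cv2.COLOR_RGB2BGR),None,fx=2.4,fy=2.4,interpolation=cv2.INTER_CUBIC))
```

```text
1.1 [0.20707077 0.64246986 0.23129967] [1.55274256e-01 9.87871401e-01 9.42433880e-06 4.00189664e-06] [-0.0818812  -0.31070942  0.77398619] [-9.75353758e-05 -6.70741573e-04  3.04671785e-04  8.46257046e-04
  4.22299314e-04 -1.13823729e-03  5.04071210e-04]
```

View pics/a.png

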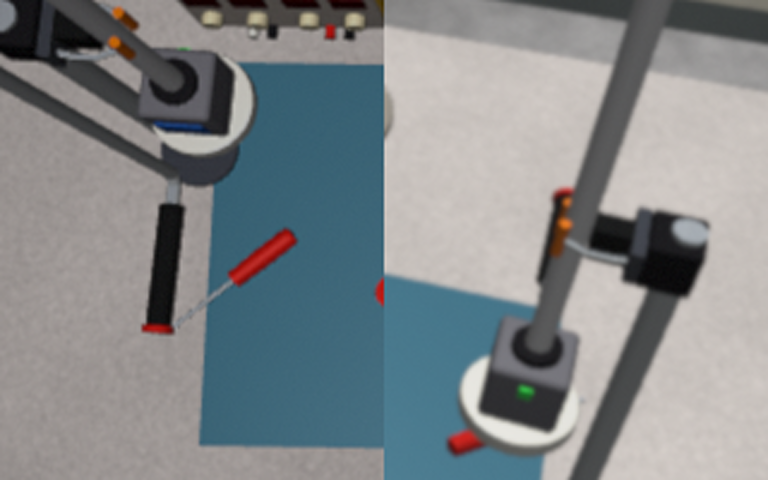

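The move was refused because every row needs all six keys. The picture shows the parked scene unchanged, so I send it again in full.

>>> servo_tool(plan=[{"x":0,"y":0,"z":-0.26,"wx":0,"wy":0,"wz":-0.93},{"x":0,"y":0,"z":-0.26,"wx":0,"wy":0,"wz":-0.93},{"x":0,"y":0,"z":-0.26,"wx":0,"wy":0,"wz":-0.93},{"x":0,"y":0,"z":-0.26,"wx":0,"wy":0,"wz":-0.93},{"x":0,"y":0,"z":-0.26,"wx":0,"wy":0,"wz":0},{"x":0,"y":0,"z":-0.26,"wx":0,"wy":0,"wz":0},{"x":-0.184,"y":-0.168,"z":0,"wx":0,"wy":0,"wz":0},{"x":-0.184,"y":-0.168,"z":0,"wx":0,"wy":0,"wz":0},{"x":-0.184,"y":-0.168,"z":0,"wx":0,"wy":0,"wz":0},{"x":-0.184,"y":-0.168,"z":0,"wx":0,"wy":0,"wz":0},{"x":-0.184,"y":-0.168,"z":0,"wx":0,"wy":0,"wz":0},{"x":-0.184,"y":-0.168,"z":0,"wx":0,"wy":0,"wz":0},{"x":-0.184,"y":-0.168,"z":0,"wx":0,"wy":0,"wz":0},{"x":-0.184,"y":-0.168,"z":0,"wx":0,"wy":0,"wz":0},{"x":-0.184,"y":-0.168,"z":0,"wx":0,"wy":0,"wz":0},{"x":-0.184,"y":-0.168,"z":0,"wx":0,"wy":0,"wz":0},{"x":-0.184,"y":-0.168,"z":0,"wx":0,"wy":0,"wz":0},{"x":-0.184,"y":-0.168,"z":0,"wx":0,"wy":0,"wz":0},{"x":-0.184,"y":-0.168,"z":0,"wx":0,"wy":0,"wz":0},{"x":-0.184,"y":-0.168,"z":0,"wx":0,"wy":0,"wz":0}], hand=1, grip_force=40)

```text
time: 2.87
tcp_pos: [0.5019, 0.3433, 0.4187]
eef_rot: [0.026, 1.0, 0.0, 0.0]
force: [0.3, -0.1, -0.6]
opening: 0.0853
finger_force: 0.0
```

Run:
```python
from h import *
S=snapshot("top");S2=snapshot("scene")
s=ctrl.state();print(s["time"],s["tcp_pos"],s["eef_rot"],s["force"])
cv2.imwrite("pics/b.png",cv2.resize(cv2.cvtColor(np.hstack([S["pixels"][100:300,40:200],S2["pixels"][100:300,380:540]]),cv2.COLOR_RGB2BGR),None,fx=2.4,fy=2.4,interpolation=cv2.INTER_CUBIC))
```

```text
2.9667 [0.50528614 0.3387626  0.41873581] [ 0.03076083  0.99952542 -0.00112729  0.00119884] [-0.08561717 -0.16802602  0.50125502]
```

View pics/b.png

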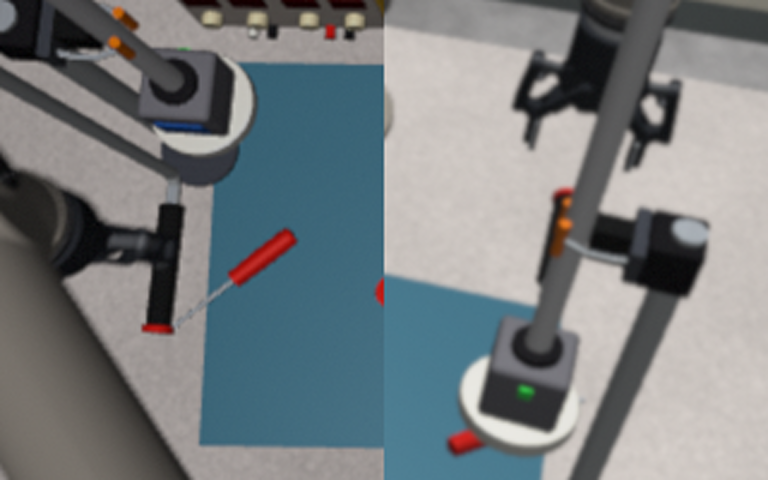

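The gripper is open above the grip, with the fingers astride it, and everything still stands parked. Now I go down.

>>> servo_tool(plan=[{"x":0,"y":0,"z":0.1,"wx":0,"wy":0,"wz":0},{"x":0,"y":0,"z":0.2,"wx":0,"wy":0,"wz":0},{"x":0,"y":0,"z":0.2,"wx":0,"wy":0,"wz":0},{"x":0,"y":0,"z":0.2,"wx":0,"wy":0,"wz":0},{"x":0,"y":0,"z":0.2,"wx":0,"wy":0,"wz":0},{"x":0,"y":0,"z":0.115,"wx":0,"wy":0,"wz":0},{"x":0,"y":0,"z":0.05,"wx":0,"wy":0,"wz":0},{"x":0,"y":0,"z":0,"wx":0,"wy":0,"wz":0},{"x":0,"y":0,"z":0,"wx":0,"wy":0,"wz":0}])

```text
time: 3.72
tcp_pos: [0.5006, 0.3454, 0.2909]
eef_rot: [0.025, 1.0, 0.0, -0.0]
force: [0.8, -0.1, 0.1]
opening: 0.0851
finger_force: 0.0
```

>>> servo_tool(plan=[{"x":0,"y":0,"z":0,"wx":0,"wy":0,"wz":0},{"x":0,"y":0,"z":0,"wx":0,"wy":0,"wz":0},{"x":0,"y":0,"z":0,"wx":0,"wy":0,"wz":0},{"x":0,"y":0,"z":0,"wx":0,"wy":0,"wz":0},{"x":0,"y":0,"z":0,"wx":0,"wy":0,"wz":0},{"x":0,"y":0,"z":0,"wx":0,"wy":0,"wz":0},{"x":0,"y":0,"z":0,"wx":0,"wy":0,"wz":0}], hand=0, grip_force=40)

```text
time: 4.3
tcp_pos: [0.5012, 0.3431, 0.2914]
eef_rot: [0.027, 1.0, -0.001, -0.0]
force: [-3.5, -5.2, 6.3]
opening: 0.0248
finger_force: 39.6
```

Gripped (opening 24.8 mm, 40 N). Now I draw slowly out of the clip.

>>> servo_tool(plan=[{"x":0,"y":-0.02,"z":0,"wx":0,"wy":0,"wz":0},{"x":0,"y":-0.04,"z":0,"wx":0,"wy":0,"wz":0},{"x":0,"y":-0.046,"z":0,"wx":0,"wy":0,"wz":0},{"x":0,"y":-0.046,"z":0,"wx":0,"wy":0,"wz":0},{"x":0,"y":-0.046,"z":0,"wx":0,"wy":0,"wz":0},{"x":0,"y":-0.046,"z":0,"wx":0,"wy":0,"wz":0},{"x":0,"y":-0.046,"z":0,"wx":0,"wy":0,"wz":0},{"x":0,"y":-0.046,"z":0,"wx":0,"wy":0,"wz":0},{"x":0,"y":-0.046,"z":0,"wx":0,"wy":0,"wz":0},{"x":0,"y":-0.046,"z":0,"wx":0,"wy":0,"wz":0},{"x":0,"y":-0.046,"z":0,"wx":0,"wy":0,"wz":0},{"x":0,"y":-0.046,"z":0,"wx":0,"wy":0,"wz":0},{"x":0,"y":-0.046,"z":0,"wx":0,"wy":0,"wz":0},{"x":0,"y":-0.046,"z":0,"wx":0,"wy":0,"wz":0},{"x":0,"y":-0.046,"z":0,"wx":0,"wy":0,"wz":0},{"x":0,"y":-0.046,"z":0,"wx":0,"wy":0,"wz":0},{"x":0,"y":-0.046,"z":0,"wx":0,"wy":0,"wz":0},{"x":0,"y":-0.046,"z":0,"wx":0,"wy":0,"wz":0},{"x":0,"y":-0.03,"z":0,"wx":0,"wy":0,"wz":0},{"x":0,"y":-0.01,"z":0,"wx":0,"wy":0,"wz":0}])

```text
time: 5.97
tcp_pos: [0.4958, 0.2438, 0.2914]
eef_rot: [0.026, 1.0, 0.0, 0.0]
force: [-1.9, 1.9, 5.7]
opening: 0.0247
finger_force: 39.7
```

```bash
cat >> h.py <<'E'
TH=np.radians(-3.0); RX=np.array([np.cos(TH),np.sin(TH),0]);RY=np.array([-np.sin(TH),np.cos(TH),0])
W=3.88;L=0.65
def lens(n,s):
    "world pos of camera head from the picture: white lamp ring centroid, assumed in lens plane"
    r=[x for x in spotter.landmark_of("camera",n) if x["conf"]>.3]
    return at_z(s,r[0]["centre"],.24) if r else None
E
python3 - <<'E'
from h import *
out=[]
for i in range(4):
    t=ctrl.state()["time"]; s=snapshot("top"); p=lens("top",s); st=ctrl.state()
    print(round(t,3),None if p is None else p.round(4), st["tcp_pos"].round(4),st["force"].round(2), round(st["time"],3))
cv2.imwrite("pics/c.png",cv2.cvtColor(s["pixels"],cv2.COLOR_RGB2BGR))
E
```

```text
5.967 [0.6959 0.289  0.24  ] [0.4958 0.2438 0.2914] [-0.77 -0.41  5.74] 6.067
6.067 [0.6876 0.2423 0.24  ] [0.4958 0.2438 0.2914] [-1.9  -1.2   6.86] 6.167
6.167 [0.6867 0.195  0.24  ] [0.4958 0.2439 0.2914] [-2.24 -0.36  6.85] 6.267
6.267 [0.6829 0.155  0.24  ] [0.4958 0.2438 0.2914] [-2.29 -0.89  7.18] 6.367
```

View pics/c.png

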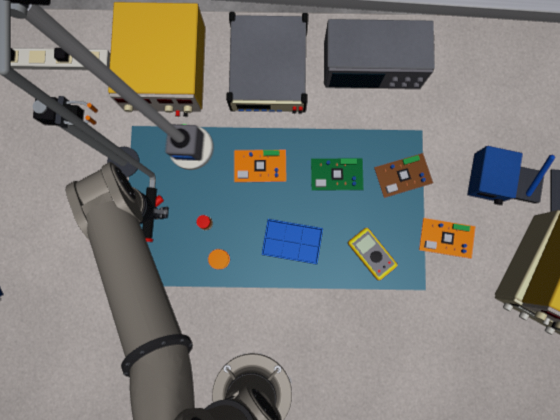

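The camera is out of the clip at (145,188) and swinging, with the arm holding the grip at (212,152). Next I fit the swing and plan a travel that cancels it.

```bash
cat >> h.py <<'E'
H=1/12
def fit(ts,e,t0):
    "swing phi, phidot at t0 and offset-free fit; e = lens offset (m) along rail"
    ts=np.array(ts)-t0;M=np.c_[np.cos(W*ts),np.sin(W*ts)]
    c,r,_,_=np.linalg.lstsq(M,np.array(e)/.71,rcond=None)
    return c[0],c[1]*W,(M@c*.71-e)
def plan(phi,dphi,D,N,lag=.03):
    # row velocities v_k, jumps j_k at k*H+lag (k=0..N); v=cumsum(j)
    T=N*H+lag; tk=np.arange(N+1)*H+lag
    # response at T: free + sum -j/L * (sin w(T-tk)/w , cos)
    C=np.zeros((4,N+1));C[0]=-np.sin(W*(T-tk))/W/L;C[1]=-np.cos(W*(T-tk))/L
    C[2]=1;C[3]=(N-np.arange(N+1))*H
    R=np.array([-(phi*np.cos(W*T)+dphi*np.sin(W*T)/W),-(-phi*W*np.sin(W*T)+dphi*np.cos(W*T)),0,D])
    B=np.diff(np.eye(N+3),axis=0)[:, 1:-1] # smoothness of jumps
    Wt=np.eye(N+1)+3*B.T@B
    j=np.linalg.solve(Wt,C.T)@np.linalg.solve(C@np.linalg.solve(Wt,C.T),R)
    v=np.round(np.cumsum(j)[:N]*H/.12,3)   # fractions per row
    return v
def sim(phi,dphi,v,lag=.03):
    n=50;dt=H/n;vv=np.r_[np.repeat(v*.12/H,n)];vv=np.r_[np.zeros(int(lag/dt)),vv,np.zeros(n)];out=[]
    p=0
    for x in vv:
        dphi-=(x-p)/L;p=x
        dphi-=W*W*np.sin(phi)*dt;phi+=dphi*dt;out.append(phi)
    return max(np.abs(out)),phi,dphi,np.hypot(phi,dphi/W)
E
python3 - <<'E'
from h import *
t0=ctrl.state()["time"];print(t0)
for pl in(.230,.234,.238):
    f=fit([5.967,6.067,6.167,6.267],np.array([.289,.2423,.195,.155])-pl,t0);print(pl,f)
phi,dphi,_=fit([5.967,6.067,6.167,6.267],np.array([.289,.2423,.195,.155])-.234,t0)
for N in(28,32,34,36,38,40):
    v=plan(phi,dphi,-.48,N);print(N,abs(v).max(),sim(phi,dphi,v),sim(phi,dphi,v,.06)[3])
    if N==36:print(v.tolist(),v.sum()*.12)
E
```

```text
6.3667
0.23 (np.float64(-0.15015355687394075), np.float64(-0.32910796368461587), array([-0.00091644,  0.00068511,  0.00095624, -0.00101153]))
0.234 (np.float64(-0.15364331080540483), np.float64(-0.3093992588431741), array([-0.00057167,  0.00039159,  0.00066272, -0.00066675]))
0.238 (np.float64(-0.15713306473686892), np.float64(-0.28969055400173266), array([-2.26890357e-04,  9.80728855e-05,  3.69197382e-04, -3.21977213e-04]))
28 0.269 (np.float64(0.19314917863906006), np.float64(-0.0007357641379384845), np.float64(0.006507268955244294), np.float64(0.0018314250848960306)) 0.01814235679915551
32 0.28 (np.float64(0.18463501006681277), np.float64(0.0013666978059313861), np.float64(0.005765883178318183), np.float64(0.002018963725747023)) 0.01813677772843396
34 0.28 (np.float64(0.1828667948946052), np.float64(0.0016101603156475522), np.float64(0.001455951679554926), np.float64(0.0016533073703714298)) 0.018483105484766588
36 0.28 (np.float64(0.18263339494257294), np.float64(0.0017907252345780937), np.float64(-0.002540714274444582), np.float64(0.001906696194008844)) 0.018243796933878984
[-0.012, -0.026, -0.037, -0.044, -0.048, -0.048, -0.047, -0.048, -0.051, -0.059, -0.073, -0.092, -0.116, -0.145, -0.175, -0.206, -0.234, -0.257, -0.273, -0.28, -0.279, -0.268, -0.249, -0.223, -0.192, -0.158, -0.124, -0.092, -0.063, -0.04, -0.023, -0.011, -0.005, -0.002, -0.001, -0.001] -0.48024000000000006
38 0.278 (np.float64(0.18027265776854845), np.float64(0.0009944874891459675), np.float64(-0.005434826185573657), np.float64(0.001717860707972108)) 0.018460092778743657
40 0.268 (np.float64(0.17555663044187855), np.float64(-0.00014630334511632928), np.float64(-0.00700828843976318), np.float64(0.001812175356026418)) 0.018368769671329964
```

>>> servo_tool(plan=[{"x":0,"y":-0.012,"z":0,"wx":0,"wy":0,"wz":0},{"x":0,"y":-0.026,"z":0,"wx":0,"wy":0,"wz":0},{"x":0,"y":-0.037,"z":0,"wx":0,"wy":0,"wz":0},{"x":0,"y":-0.044,"z":0,"wx":0,"wy":0,"wz":0},{"x":0,"y":-0.048,"z":0,"wx":0,"wy":0,"wz":0},{"x":0,"y":-0.048,"z":0,"wx":0,"wy":0,"wz":0},{"x":0,"y":-0.047,"z":0,"wx":0,"wy":0,"wz":0},{"x":0,"y":-0.048,"z":0,"wx":0,"wy":0,"wz":0},{"x":0,"y":-0.051,"z":0,"wx":0,"wy":0,"wz":0},{"x":0,"y":-0.059,"z":0,"wx":0,"wy":0,"wz":0},{"x":0,"y":-0.073,"z":0,"wx":0,"wy":0,"wz":0},{"x":0,"y":-0.092,"z":0,"wx":0,"wy":0,"wz":0},{"x":0,"y":-0.116,"z":0,"wx":0,"wy":0,"wz":0},{"x":0,"y":-0.145,"z":0,"wx":0,"wy":0,"wz":0},{"x":0,"y":-0.175,"z":0,"wx":0,"wy":0,"wz":0},{"x":0,"y":-0.206,"z":0,"wx":0,"wy":0,"wz":0},{"x":0,"y":-0.234,"z":0,"wx":0,"wy":0,"wz":0},{"x":0,"y":-0.257,"z":0,"wx":0,"wy":0,"wz":0},{"x":0,"y":-0.273,"z":0,"wx":0,"wy":0,"wz":0},{"x":0,"y":-0.28,"z":0,"wx":0,"wy":0,"wz":0}])

```text
time: 8.03
tcp_pos: [0.4811, -0.0293, 0.2914]
eef_rot: [0.026, 1.0, 0.0, 0.0]
force: [-0.5, 1.1, 5.1]
opening: 0.0244
finger_force: 39.6
```

>>> servo_tool(plan=[{"x":0,"y":-0.279,"z":0,"wx":0,"wy":0,"wz":0},{"x":0,"y":-0.268,"z":0,"wx":0,"wy":0,"wz":0},{"x":0,"y":-0.249,"z":0,"wx":0,"wy":0,"wz":0},{"x":0,"y":-0.223,"z":0,"wx":0,"wy":0,"wz":0},{"x":0,"y":-0.192,"z":0,"wx":0,"wy":0,"wz":0},{"x":0,"y":-0.158,"z":0,"wx":0,"wy":0,"wz":0},{"x":0,"y":-0.124,"z":0,"wx":0,"wy":0,"wz":0},{"x":0,"y":-0.092,"z":0,"wx":0,"wy":0,"wz":0},{"x":0,"y":-0.063,"z":0,"wx":0,"wy":0,"wz":0},{"x":0,"y":-0.04,"z":0,"wx":0,"wy":0,"wz":0},{"x":0,"y":-0.023,"z":0,"wx":0,"wy":0,"wz":0},{"x":0,"y":-0.011,"z":0,"wx":0,"wy":0,"wz":0},{"x":0,"y":-0.005,"z":0,"wx":0,"wy":0,"wz":0},{"x":0,"y":-0.002,"z":0,"wx":0,"wy":0,"wz":0},{"x":0,"y":-0.001,"z":0,"wx":0,"wy":0,"wz":0},{"x":0,"y":-0.001,"z":0,"wx":0,"wy":0,"wz":0}])

```text
time: 9.37
tcp_pos: [0.47, -0.2362, 0.2914]
eef_rot: [0.027, 1.0, -0.0, -0.0]
force: [-3.8, 1.0, 8.8]
opening: 0.0244
finger_force: 39.9
```

```bash
cat >> h.py <<'E'
def ring(s,n,near=None):
    "sub-pixel centroid of the white ring lamp + head blob near the last place"
    im=cv2.cvtColor(s["pixels"],cv2.COLOR_RGB2HSV); m=((im[...,1]<45)&(im[...,2]>185)).astype(np.uint8)
    nl,lab,st,ce=cv2.connectedComponentsWithStats(m)
    return [(st[i,4],ce[i][::-1].round(2),st[i,:4]) for i in range(1,nl) if st[i,4]>60]
E
python3 - <<'E'
from h import *
D=[]
for i in range(8):
    t=ctrl.state()["time"]; s=snapshot("top"); p=lens("top",s); D.append((t,*(p[:2] if p is not None else (np.nan,)*2)))
    if i in(0,7):print(ring(s,"top"))
    cv2.imwrite(f"pics/m{i}.png",cv2.cvtColor(s["pixels"],cv2.COLOR_RGB2BGR))
D=np.array(D);print(D.round(4));st=ctrl.state();print(st["tcp_pos"],st["force"],st["time"],st["eef_rot"])
D=D[~np.isnan(D[:,1])];ts=D[:,0]-st["time"];M=np.c_[np.cos(W*ts),np.sin(W*ts),np.ones(len(ts))]
c=np.linalg.lstsq(M,D[:,2],rcond=None)[0];print("y fit",c,(M@c-D[:,2]).round(4))
E
```

```text
[(np.int32(61), array([ 59.36, 102.3 ]), array([99, 51,  7, 15], dtype=int32)), (np.int32(85), array([101.51, 266.39]), array([234, 101,  66,   2], dtype=int32)), (np.int32(274), array([165.38, 331.5 ]), array([319, 142,  38,  36], dtype=int32)), (np.int32(110), array([283.64, 525.34]), array([518, 266,  17,  33], dtype=int32))]
[(np.int32(61), array([58.67, 81.44]), array([72, 51, 26, 14], dtype=int32)), (np.int32(65), array([ 58.68, 102.31]), array([99, 50,  7, 16], dtype=int32)), (np.int32(85), array([101.51, 266.39]), array([234, 101,  66,   2], dtype=int32)), (np.int32(216), array([163.78, 338.  ]), array([330, 143,  24,  36], dtype=int32)), (np.int32(111), array([283.86, 525.26]), array([518, 267,  16,  32], dtype=int32))]
[[ 9.3667  0.6622 -0.2331]
 [ 9.4667  0.6594 -0.2218]
 [ 9.5667     nan     nan]
 [ 9.6667  0.6594 -0.24  ]
 [ 9.7667  0.6618 -0.2384]
 [ 9.8667  0.6648 -0.244 ]
 [ 9.9667  0.6644 -0.2535]
 [10.0667  0.6583 -0.2582]]
[ 0.46996953 -0.23619724  0.29137654] [-3.98892986  0.10658906  8.94914353] 10.1667 [ 2.65674420e-02  9.99647017e-01 -1.06604997e-04 -2.44957666e-05]
y fit [-0.01599723 -0.00630905 -0.24572682] [ 0.0036 -0.0067  0.0059 -0.0013 -0.0023  0.0007  0.    ]
```

View pics/m7.png

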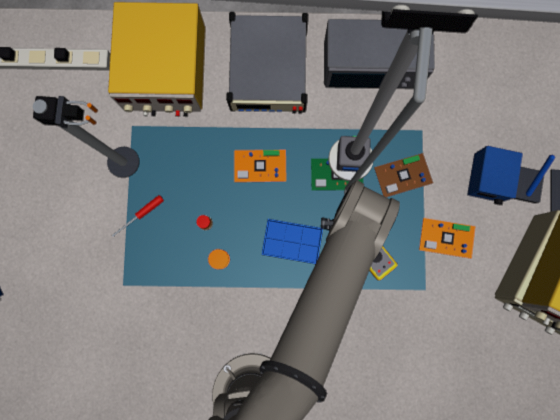

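The camera now hangs over the green board, with the ring at about (158,350) and a residual swing of about 17 mm. For a finer swing measurement I track the head by template matching.

```bash
cat >> h.py <<'E'
def track(n=18,cam="scene",C=(.66,-.247,.27)):
    F=[];T=[]
    for i in range(n):
        T.append(ctrl.state()["time"]); F.append(snapshot(cam))
    s=F[0];te=ctrl.state()["time"]
    r0,c0=np.round(px(s,C)).astype(int)
    g=[cv2.cvtColor(f["pixels"],cv2.COLOR_RGB2GRAY).astype(np.float32) for f in F]
    J=(np.array(px(s,np.array(C)+.005*RY))-np.array(px(s,np.array(C)-.005*RY)))/.01
    mid=len(g)//2; h,w=20,18; 
    def find(im,tpl,rr,cc):
        sub=im[rr-h-14:rr+h+14,cc-w-16:cc+w+16];R=cv2.matchTemplate(sub,tpl,cv2.TM_CCOEFF_NORMED)
        y,x=np.unravel_index(R.argmax(),R.shape);y=min(max(y,1),R.shape[0]-2);x=min(max(x,1),R.shape[1]-2)
        q=lambda a,b,c:.5*(a-c)/(a-2*b+c)
        return rr-14+y+q(R[y-1,x],R[y,x],R[y+1,x]), cc-16+x+q(R[y,x-1],R[y,x],R[y,x+1]),R.max()
    tpl=g[mid][r0-h:r0+h,c0-w:c0+w]
    P=np.array([find(im,tpl,r0,c0) for im in g])
    e=((P[:,:2]-[r0,c0])@J)/(J@J)
    ts=np.array(T)-te;M=np.c_[np.cos(W*ts),np.sin(W*ts),np.ones(len(ts))]
    c=np.linalg.lstsq(M,e,rcond=None)[0]
    print("t",T[0],te,"e mm",(e*1e3).round(1),"minscore",P[:,2].min().round(3))
    print("amp mm",np.hypot(c[0],c[1])*1e3,"c",c,"rms",np.std(M@c-e)*1e3)
    phi,dphi=c[0]/.68,c[1]*W/.68
    return phi,dphi,F[-1],(r0,c0)
E
python3 - <<'E'
from h import *
phi,dphi,s,(r,c)=track()
cv2.imwrite("pics/d.png",cv2.resize(cv2.cvtColor(s["pixels"][r-70:r+70,c-90:c+90],cv2.COLOR_RGB2BGR),None,fx=4,fy=4,interpolation=cv2.INTER_CUBIC))
for N in(12,16,20):
    v=plan(phi,dphi,0,N);print(N,v.tolist(),v.sum(),sim(phi,dphi,v))
E
```

```text
t 10.1667 11.0667 e mm [-11.9 -12.8 -12.9 -12.5 -11.5 -10.   -8.   -5.5  -3.   -0.    3.    5.9
   8.8  11.5  13.8  15.8  17.   17.9] minscore 0.983
amp mm 15.557504729579124 c [ 1.55574771e-02 -2.93143174e-05  2.65525905e-03] rms 0.05641565911894241
12 [0.017, 0.029, 0.027, 0.016, -0.001, -0.016, -0.025, -0.025, -0.018, -0.008, 0.001, 0.004] 0.000999999999999993 (np.float64(0.022877407387402227), np.float64(7.111735527604054e-05), np.float64(0.0007188936822656447), np.float64(0.00019846171449145486))
16 [0.009, 0.017, 0.02, 0.016, 0.007, -0.004, -0.013, -0.02, -0.023, -0.02, -0.014, -0.005, 0.003, 0.009, 0.01, 0.006] -0.0020000000000000018 (np.float64(0.022877407387402227), np.float64(0.00022802609770861522), np.float64(-0.0007006317976276281), np.float64(0.00029086647469991894))
20 [0.004, 0.007, 0.009, 0.008, 0.004, -0.001, -0.006, -0.011, -0.015, -0.016, -0.015, -0.012, -0.007, -0.001, 0.005, 0.009, 0.012, 0.012, 0.009, 0.005] 8.673617379884035e-19 (np.float64(0.022877407387402227), np.float64(-4.7692884499062836e-05), np.float64(-0.00011241844748286545), np.float64(5.580406673167217e-05))
```

View pics/d.png

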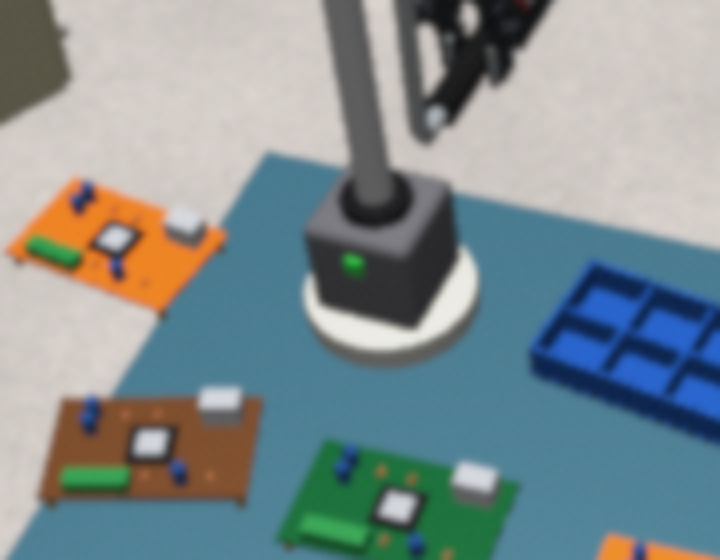

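The fit is very clean, with an rms of 0.06 mm. The crop shows the head at about (320,240 in the 4x crop) and the green chip at (398,507). I apply the 12-row damping move.

>>> servo_tool(plan=[{"x":0,"y":0.017,"z":0,"wx":0,"wy":0,"wz":0},{"x":0,"y":0.029,"z":0,"wx":0,"wy":0,"wz":0},{"x":0,"y":0.027,"z":0,"wx":0,"wy":0,"wz":0},{"x":0,"y":0.016,"z":0,"wx":0,"wy":0,"wz":0},{"x":0,"y":-0.001,"z":0,"wx":0,"wy":0,"wz":0},{"x":0,"y":-0.016,"z":0,"wx":0,"wy":0,"wz":0},{"x":0,"y":-0.025,"z":0,"wx":0,"wy":0,"wz":0},{"x":0,"y":-0.025,"z":0,"wx":0,"wy":0,"wz":0},{"x":0,"y":-0.018,"z":0,"wx":0,"wy":0,"wz":0},{"x":0,"y":-0.008,"z":0,"wx":0,"wy":0,"wz":0},{"x":0,"y":0.001,"z":0,"wx":0,"wy":0,"wz":0},{"x":0,"y":0.004,"z":0,"wx":0,"wy":0,"wz":0}])

```text
time: 12.07
tcp_pos: [0.4699, -0.2364, 0.2914]
eef_rot: [0.027, 1.0, -0.0, 0.0]
force: [-3.5, 0.1, 9.2]
opening: 0.0249
finger_force: 39.9
```

Run:
```python
from h import *
phi,dphi,s,(r,c)=track()
cc=(r-70+507/4,c-90+398/4);print("chip scene",cc,at_z(s,cc,.022))
# absolute lens estimate: ring lamp ellipse fit (bright blob) in scene
hsv=cv2.cvtColor(s["pixels"],cv2.COLOR_RGB2HSV);m=((hsv[...,1]<60)&(hsv[...,2]>150)).astype(np.uint8);w=np.zeros_like(m);w[r-25:r+30,c-30:c+30]=1
nl,lab,st,ce=cv2.connectedComponentsWithStats(m*w);i=1+st[1:,4].argmax()
hull=cv2.convexHull(np.argwhere(lab==i)[:,::-1].astype(np.float32));el=cv2.fitEllipse(hull);print("ring",st[i],el,[at_z(s,el[0][::-1],z).round(4) for z in(.24,.25,.26)])
for q in spotter.landmark_of("camera","scene")[:1]:print("lm",q["centre"],at_z(s,q["centre"],.24))
S=ctrl.state();print(S["tcp_pos"],S["force"],S["time"],S["tcp_pos"]+.19*RX)
for N in(12,16):
    v=plan(phi,dphi,0,N);print(N,v.tolist(),v.sum(),sim(phi,dphi,v))
```

```text
t 12.0667 12.9667 e mm [ 0.6  0.4  0.1 -0.  -0.2 -0.3 -0.3 -0.3 -0.2 -0.   0.1  0.3  0.6  0.8
  1.1  1.4  1.7  1.9] minscore 0.992
amp mm 1.4522801384984154 c [0.00097698 0.00107454 0.00117456] rms 0.021190554168658
chip scene (np.float64(261.75), np.float64(223.5)) [ 0.6596892  -0.24584802  0.022     ]
ring [194 196  45  25 380] ((216.007080078125, 205.25193786621094), (30.666461944580078, 44.24637985229492), 82.75006103515625) [array([ 0.6349, -0.256 ,  0.24  ]), array([ 0.6434, -0.2514,  0.25  ]), array([ 0.6519, -0.2467,  0.26  ])]
lm [210.1, 218.0] [ 0.65008237 -0.24387819  0.24      ]
[ 0.46996227 -0.23624668  0.29137336] [-4.14329496 -0.27605204  8.43429582] 13.0167 [ 0.65970188 -0.24619051  0.29137336]
12 [-0.0, 0.0, 0.001, 0.002, 0.002, 0.002, 0.001, -0.0, -0.002, -0.002, -0.002, -0.001] 0.001 (np.float64(0.0021272935674011206), np.float64(-0.00013559451593533648), np.float64(0.0007569275981403485), np.float64(0.00023757905749380073))
16 [0.001, 0.001, 0.002, 0.002, 0.001, 0.001, 0.0, -0.0, -0.001, -0.001, -0.001, -0.001, -0.001, -0.001, -0.0, -0.0] 0.002 (np.float64(0.0018099989840847073), np.float64(4.849929936864017e-05), np.float64(-0.00013022509165434571), np.float64(5.898023636976435e-05))
```

Swing is down to 1.5 mm. I make one fine trim, then hold for the picture.

>>> servo_tool(plan=[{"x":0,"y":0,"z":0,"wx":0,"wy":0,"wz":0},{"x":0,"y":0.001,"z":0,"wx":0,"wy":0,"wz":0},{"x":0,"y":0.002,"z":0,"wx":0,"wy":0,"wz":0},{"x":0,"y":0.002,"z":0,"wx":0,"wy":0,"wz":0},{"x":0,"y":0.002,"z":0,"wx":0,"wy":0,"wz":0},{"x":0,"y":0.001,"z":0,"wx":0,"wy":0,"wz":0},{"x":0,"y":0,"z":0,"wx":0,"wy":0,"wz":0},{"x":0,"y":-0.002,"z":0,"wx":0,"wy":0,"wz":0},{"x":0,"y":-0.002,"z":0,"wx":0,"wy":0,"wz":0},{"x":0,"y":-0.002,"z":0,"wx":0,"wy":0,"wz":0},{"x":0,"y":-0.001,"z":0,"wx":0,"wy":0,"wz":0},{"x":0,"y":-0.001,"z":0,"wx":0,"wy":0,"wz":0}])

```text
time: 14.02
tcp_pos: [0.47, -0.2361, 0.2914]
eef_rot: [0.027, 1.0, -0.0, -0.0]
force: [-4.0, -0.5, 8.0]
opening: 0.0247
finger_force: 39.9
```

>>> servo_tool(plan=[{"x":0,"y":0,"z":0,"wx":0,"wy":0,"wz":0},{"x":0,"y":0,"z":0,"wx":0,"wy":0,"wz":0},{"x":0,"y":0,"z":0,"wx":0,"wy":0,"wz":0},{"x":0,"y":0,"z":0,"wx":0,"wy":0,"wz":0},{"x":0,"y":0,"z":0,"wx":0,"wy":0,"wz":0},{"x":0,"y":0,"z":0,"wx":0,"wy":0,"wz":0},{"x":0,"y":0,"z":0,"wx":0,"wy":0,"wz":0},{"x":0,"y":0,"z":0,"wx":0,"wy":0,"wz":0},{"x":0,"y":0,"z":0,"wx":0,"wy":0,"wz":0},{"x":0,"y":0,"z":0,"wx":0,"wy":0,"wz":0},{"x":0,"y":0,"z":0,"wx":0,"wy":0,"wz":0},{"x":0,"y":0,"z":0,"wx":0,"wy":0,"wz":0},{"x":0,"y":0,"z":0,"wx":0,"wy":0,"wz":0},{"x":0,"y":0,"z":0,"wx":0,"wy":0,"wz":0},{"x":0,"y":0,"z":0,"wx":0,"wy":0,"wz":0},{"x":0,"y":0,"z":0,"wx":0,"wy":0,"wz":0},{"x":0,"y":0,"z":0,"wx":0,"wy":0,"wz":0},{"x":0,"y":0,"z":0,"wx":0,"wy":0,"wz":0},{"x":0,"y":0,"z":0,"wx":0,"wy":0,"wz":0},{"x":0,"y":0,"z":0,"wx":0,"wy":0,"wz":0}])

```text
time: 15.68
tcp_pos: [0.4699, -0.2361, 0.2914]
eef_rot: [0.027, 1.0, -0.0, -0.0]
force: [-4.1, 0.3, 8.5]
opening: 0.0246
finger_force: 39.9
```

>>> servo_tool(plan=[{"x":0,"y":0,"z":0,"wx":0,"wy":0,"wz":0},{"x":0,"y":0,"z":0,"wx":0,"wy":0,"wz":0},{"x":0,"y":0,"z":0,"wx":0,"wy":0,"wz":0},{"x":0,"y":0,"z":0,"wx":0,"wy":0,"wz":0},{"x":0,"y":0,"z":0,"wx":0,"wy":0,"wz":0},{"x":0,"y":0,"z":0,"wx":0,"wy":0,"wz":0},{"x":0,"y":0,"z":0,"wx":0,"wy":0,"wz":0},{"x":0,"y":0,"z":0,"wx":0,"wy":0,"wz":0},{"x":0,"y":0,"z":0,"wx":0,"wy":0,"wz":0},{"x":0,"y":0,"z":0,"wx":0,"wy":0,"wz":0},{"x":0,"y":0,"z":0,"wx":0,"wy":0,"wz":0},{"x":0,"y":0,"z":0,"wx":0,"wy":0,"wz":0},{"x":0,"y":0,"z":0,"wx":0,"wy":0,"wz":0},{"x":0,"y":0,"z":0,"wx":0,"wy":0,"wz":0},{"x":0,"y":0,"z":0,"wx":0,"wy":0,"wz":0},{"x":0,"y":0,"z":0,"wx":0,"wy":0,"wz":0},{"x":0,"y":0,"z":0,"wx":0,"wy":0,"wz":0},{"x":0,"y":0,"z":0,"wx":0,"wy":0,"wz":0},{"x":0,"y":0,"z":0,"wx":0,"wy":0,"wz":0},{"x":0,"y":0,"z":0,"wx":0,"wy":0,"wz":0}])

```text
time: 17.35
tcp_pos: [0.47, -0.2361, 0.2914]
eef_rot: [0.027, 1.0, -0.0, -0.0]
force: [-3.8, 0.6, 8.6]
opening: 0.0248
finger_force: 39.9
```

Run:
```python
from h import *
phi,dphi,s,(r,c)=track(24)
for i in range(3):
    a=spotter.landmark_of("camera","scene")[0];s2=snapshot("top");b=spotter.landmark_of("camera","top");b=[x for x in b if x["conf"]>.3]
    if b:print(tri(s,a["centre"],s2,b[0]["centre"]),at_z(s2,b[0]["centre"],.24),at_z(s,a["centre"],.24))
    s=snapshot("scene")
S=ctrl.state();print(S["tcp_pos"],S["force"],S["time"])
```

```text
t 17.35 18.55 e mm [-0.  -0.  -0.  -0.  -0.  -0.  -0.  -0.  -0.  -0.  -0.  -0.  -0.  -0.
 -0.  -0.  -0.  -0.  -0.  -0.  -0.  -0.1 -0.1 -0.1] minscore 1.0
amp mm 0.028682177939513952 c [-2.86527598e-05 -1.29872443e-06 -3.06289563e-05] rms 0.007980298189363475
(array([ 0.65941094, -0.24376939,  0.24472516]), np.float64(0.006813245205277612)) [ 0.66164168 -0.2476507   0.24      ] [ 0.65503552 -0.24241797  0.24      ]
(array([ 0.65723543, -0.24809602,  0.23865501]), np.float64(0.005989196045272632)) [ 0.65791737 -0.2508067   0.24      ] [ 0.65795248 -0.24441766  0.24      ]
(array([ 0.65662484, -0.24607145,  0.2450729 ]), np.float64(0.010642941767420878)) [ 0.65954742 -0.25186557  0.24      ] [ 0.65171838 -0.24291129  0.24      ]
[ 0.46994715 -0.23607048  0.29134679] [-3.13737172  1.22668266  8.40348659] 19.15
```

It is still to within 0.03 mm and has been held for over 5 s, with the lens within about 3 mm of the chip. Now I release and withdraw.

>>> servo_tool(plan=[{"x":0,"y":0,"z":0,"wx":0,"wy":0,"wz":0},{"x":0,"y":0,"z":0,"wx":0,"wy":0,"wz":0},{"x":0,"y":0,"z":0,"wx":0,"wy":0,"wz":0}], grip_force=20)

```text
time: 19.4
tcp_pos: [0.47, -0.2361, 0.2914]
eef_rot: [0.027, 1.0, -0.0, -0.0]
force: [-3.7, 0.5, 9.3]
opening: 0.0248
finger_force: 39.9
```

>>> servo_tool(plan=[{"x":0,"y":0,"z":0,"wx":0,"wy":0,"wz":0},{"x":0,"y":0,"z":0,"wx":0,"wy":0,"wz":0},{"x":0,"y":0,"z":0,"wx":0,"wy":0,"wz":0},{"x":0,"y":0,"z":0,"wx":0,"wy":0,"wz":0},{"x":0,"y":0,"z":0,"wx":0,"wy":0,"wz":0},{"x":0,"y":0,"z":0,"wx":0,"wy":0,"wz":0},{"x":0,"y":0,"z":0,"wx":0,"wy":0,"wz":0}], hand=0.8)

```text
time: 19.98
tcp_pos: [0.4708, -0.2351, 0.2906]
eef_rot: [0.026, 1.0, 0.0, -0.0]
force: [-0.2, 0.6, 0.3]
opening: 0.0687
finger_force: 0.0
```

Run:
```python
from h import *
track(14);S=ctrl.state();print(S["tcp_pos"],S["force"],S["opening"],S["time"])
s=snapshot("top");x=snapshot("scene");r,c=map(int,px(x,(.47,-.236,.31)))
a=s["pixels"][110:290,270:430];b=x["pixels"][r-70:r+110,c-80:c+80]
cv2.imwrite("pics/e.png",cv2.resize(cv2.cvtColor(np.hstack([a,b]),cv2.COLOR_RGB2BGR),None,fx=2.4,fy=2.4,interpolation=cv2.INTER_CUBIC))
```

```text
t 19.9833 20.6833 e mm [-0. -0. -0. -0. -0. -0. -0. -0.  0.  0.  0.  0.  0.  0.] minscore 1.0
amp mm 0.04192146970277987 c [2.53049336e-05 3.34225965e-05 2.76162912e-05] rms 0.006263213098243617
[ 0.47084121 -0.23516586  0.29069625] [0.29782558 0.80948557 0.060808  ] 0.06834819421263266 20.6833
```

View pics/e.png

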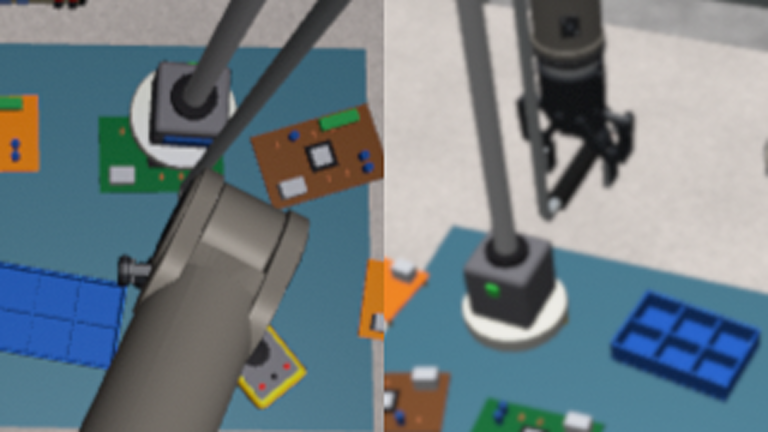

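The fingers are open and clear of the grip, and the camera is unmoved over the green board. I raise straight up.

>>> servo_tool(plan=[{"x":0,"y":0,"z":-0.03,"wx":0,"wy":0,"wz":0},{"x":0,"y":0,"z":-0.08,"wx":0,"wy":0,"wz":0},{"x":0,"y":0,"z":-0.12,"wx":0,"wy":0,"wz":0},{"x":0,"y":0,"z":-0.15,"wx":0,"wy":0,"wz":0},{"x":0,"y":0,"z":-0.15,"wx":0,"wy":0,"wz":0},{"x":0,"y":0,"z":-0.15,"wx":0,"wy":0,"wz":0},{"x":0,"y":0,"z":-0.15,"wx":0,"wy":0,"wz":0},{"x":0,"y":0,"z":-0.1,"wx":0,"wy":0,"wz":0},{"x":0,"y":0,"z":-0.05,"wx":0,"wy":0,"wz":0},{"x":0,"y":0,"z":0,"wx":0,"wy":0,"wz":0},{"x":0,"y":0,"z":0,"wx":0,"wy":0,"wz":0},{"x":0,"y":0,"z":0,"wx":0,"wy":0,"wz":0}])

```text
time: 21.78
tcp_pos: [0.4705, -0.2349, 0.4075]
eef_rot: [0.026, 1.0, 0.0, -0.001]
force: [0.3, 0.5, -0.2]
opening: 0.0682
finger_force: 0.0
```

Run:
```python
from h import *
phi,dphi,s,_=track(16);S=ctrl.state();print(S["tcp_pos"],S["force"],S["opening"],S["time"])
if np.hypot(phi,dphi/W)<.002: print(ctrl.job_done())
```

```text
t 21.7833 22.5833 e mm [-0.1 -0.1 -0.1 -0.1 -0.  -0.  -0.  -0.  -0.  -0.  -0.  -0.  -0.  -0.
 -0.  -0. ] minscore 1.0
amp mm 0.03714058244212546 c [ 2.83521737e-05 -2.39911882e-05 -3.95032432e-05] rms 0.00663782128455376
[ 0.47082866 -0.23513543  0.40831553] [ 0.14071423 -0.56595685  0.69317631] 0.06827521540763255 22.5833
the job is handed in; nothing more can be done
None
```

The camera was drawn from its clip, held still over the green board's chip for over 5 s (lens within about 3 mm of the chip by my estimate), released, and left hanging still; I handed the job in at 22.6 s.

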